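# Shut the drill press down at its stop button and snap-over isolator

## Task

Make the drill press safe for a bit change: first push the mushroom stop button on the switch box right in and let it spring back, and only then throw the isolator's toggle lever over to its other side until it snaps home. Leave the peg in its clip, the horn bridge, the file handle and the gauge block where they are.

Things in the scene. Friction and masses are not known exactly. Their poses are not given: they have to be found in the camera images.
- isolator: The isolator: grey cast box bolted to the cart, 130 mm (its x) by 96 mm (y), lid top 74 mm above the cart, mounting straps reaching 66 mm either way in y. A conduit leaves its +x end and bends down into the cart 98 mm from the centre. Origin: centre of the underside, on the cart top; z up. Its +x is the direction in which the lever has to be thrown.
- lever_pivot (a point): The lever's pivot, fixed on the isolator on its centre line, 88 mm above the cart, between two low iron cheeks (46 mm along x, 36 mm overall in y, top 93 mm above the cart). Axes as isolator; the lever turns about the y axis through this point.
- isolator_lever (a joint): The isolator's toggle lever, rad: 0 leaning 0.5 rad from upright to the isolator's -x, 0.5 upright, 1.0 thrown fully over, leaning 0.5 rad to +x. An over-centre spring holds it at either stop: leaving a stop takes 0.6 N m (7 N at the end of the handle), falling to nothing at upright; once past upright it snaps over by itself, away from whatever pushes it.
- lever_tip (a point): The very end of the lever, on its centre line, 90 mm from the pivot; at either stop 167 mm above the cart and 43 mm to the side of the pivot. It moves with the lever. The handle is a round black bat, 13 mm thick low down, 20 mm near the end; it can be pushed without grasping.
- switch_box: The drill press switch box: grey steel box fixed to the cart, 84 mm (its x) by 150 mm (y), lid top 66 mm above the cart, a conduit at its +x side bending down 74 mm from the centre. On the lid: the mushroom stop button at y = +34 mm and a small flush black start button at y = -36 mm (77 mm above the cart, fixed, not used). Origin: centre of the underside; z up.
- stop_button (a joint): The stop button's travel in m: 0 out, 0.007 fully in, pressed straight down. A spring returns it; it starts to move at 1.5 N and is fully in at 5 N.
- stop_top (a point): Top centre of the red mushroom stop button (head 42 mm across, domed, 14 mm thick), 100 mm above the cart when out. It moves with the button.
- spring_clip: Steel spring clip on a bracket fixed to the cart, base 70 by 50 mm, bracket 76 mm high. Origin: under the peg, on the cart top.
- ebony_peg: Bystander: dark ebony tuning peg, 138 mm long, 34 mm across its knob, standing in the spring clip; its top is 148 mm above the cart. Origin: centre of its foot; z along the peg.
- horn_bridge: Bystander: horn bridge, 94 mm (its y) by 15 mm, 25 mm high. Origin: centre of the underside.
- file_handle: Bystander: chunky bronze file handle, 121 mm (its x) by 30 mm by 30 mm high, lying. Origin: underside, near the middle.
- gauge_block: Bystander: hardwood peg gauge block with three holes, 45 by 100 (its y) by 32 mm high. Origin: centre of the underside.

How it is judged:
By the outcome, as a careful person would: the job done as asked, in the order asked, and still so for the second after the job is handed in, with the robot touching nothing.
It also fails if it takes over 42 s, if anything falls off the work surface, if the arm or the gripper's body presses on something with over 40 N, if the wrist force passes 120 N, or if a joint passes its speed limit or range.

## Robot

A 6-joint arm with a two-finger parallel gripper is mounted at the origin on the work surface. World frame = base frame: x ahead of the robot, y to its left, z up, the work surface at z = 0. Lengths are in m, angles in rad, forces in N, time in s.
With the tool pointing down it reaches from about 0.3 to 0.775 m from the base axis. Payload 14.6 kg.
Tool frame: the origin (TCP) lies at the very end of the fingers, on their centre line; the grasp point (between the pads) lies 19 mm behind it; z points along the fingers, y is the line along which they close (so a half turn about z gives the same grasp; the last joint's range is limited). The gripper opens to 94 mm and grips with 3 to 60 N. Pads are 16 mm wide; open, the fingers measure 119 mm over their backs; the gripper's body (75 mm by 177 mm) begins 78 mm behind the grasp point.
Start: joints at [1.152, 0.3, 1.521, -0, 1.321, -0.067], TCP at [0.19, 0.516, 0.205] pointing down, gripper open.
Joint ranges: [-3.03, 3.03], [-0.79, 2.21], [0.23, 2.52], [-1.04, 4.18], [0, 3.07], [-2.55, 2.55]. Speed limits (rad/s): [2.22, 2.22, 2.57, 3.14, 3.14, 3.14].

## Interface

Orientations are given as a unit quaternion [w, x, y, z].
In Python, from station import env gives the robot as it stands.
- The arm moves only by the tool move_arm, never from a script. Its argument "targets" is a list of rows, each a list of 7 numbers: the shift along the world's x, y, z in m, then the turn, a rotation vector about the world's x, y, z in rad, then the opening in per cent of the stroke, from 0 (shut) to 100 (fully open). A call has 1 to 12 rows; each row shifts and turns the commanded pose from where the row before left it; what a row does not reach is not made up. A row lasts 1/10 s, in which the tool goes at most 50 mm and 8.59 degrees, less where a joint would pass 70% of its speed; a pose out of reach is approached as far as the arm can. A call with a gripper value outside its range is refused whole. The fingers move at their own pace and stop on an object; "grip_force" is the grip in N (left out, the last holds). Time passes only in rows, so rows that do not move let the fingers close. It gives the time, the measured TCP pose, the force, the opening and the grip force at its end, in the units of the state.
- env.observe(): the state, without advancing time (a new reading comes with each control period).
- env.camera(name): name is "side" or "top" or "wrist"; returns (picture, depth): 480x640x3 uint8, red, green, blue; 480x640 float32, m along the optical axis (not along the pixel's ray), 0 where there is no reading.
- env.camera_info(name): a dict with "K" (3x3 intrinsics, pixels), "cam_to_world" (4x4, takes a point from camera to world coordinates). Camera axes: x right, y up, looking along -z (the intrinsics and any distortion apply to the point x, -y, -z); pixel columns grow to the right and rows downward; lengths in m; the calibration is good to about 2 mm. A picture is of the moment at which its call begins: read the wrist's pose just before it. camera_info takes no time and is no camera call; for the wrist camera it gives the pose at the moment of the call.
- env.close_job(): hands the job in; it is judged then, once.
The state is a dict: "clock": time; "joint_pos": joint angles; "joint_vel": joint speeds; "tau": joint torques, N m; "ee_pos": TCP position; "orientation": TCP orientation; "wrist_force": force on the tool from outside, world axes, zero at the start; "ft_torque": the same for the moment, N m; "gripper_width": finger opening in m; "gripper_force": force on a finger pad.
Only numpy, scipy, OpenCV 4.12 (cv2) and the standard library are available. Lean on these libraries where they do the work, as an engineer would, in place of code of your own. Each camera call takes 0.05 s, during which the arm holds its last target. There are 200 camera calls.

## Working session

There is one attempt and no reset: what is moved stays moved. The work goes in short steps, Python scripts to look and compute and a tool call to move; the robot and the scene stay as the last step left them, time stands still between calls to the robot, and variables do not carry over. Pictures are saved under pics/ and viewed, at most 10 in all, crops included, and the job is handed in when it is done.

Besides the shell and the picture viewer there is one more tool, called as name(argument=value, ...) on one line, values as JSON. move_arm: Moves the arm, as the interface text tells. Its arguments: {"type":"object","properties":{"targets":{"type":"array","items":{"type":"array","items":{"type":"number"}}},"grip_force":{"type":"number"}},"required":["targets"]}

```bash
mkdir -p pics; cat > h.py <<'E'
from station import env
import numpy as np, cv2
def grab(n,tag):
    info=env.camera_info(n); p,d=env.camera(n)
    np.savez(f'{tag}.npz',p=p,d=d,K=info['K'],T=info['cam_to_world'])
    cv2.imwrite(f'pics/{tag}.png',p[:,:,::-1])
def cloud(tag):
    z=np.load(f'{tag}.npz');K,T,d=z['K'],z['T'],z['d']
    v,u=np.mgrid[:480,:640]
    P=np.stack([(u-K[0,2])/K[0,0]*d,-(v-K[1,2])/K[1,1]*d,-d],-1)
    W=P@T[:3,:3].T+T[:3,3]; W[d==0]=np.nan
    return z['p'],W
E
python3 - <<'E'
from h import *
grab('top','top1');grab('side','side1')
print(env.observe())
for n in('top','side'):print({k:np.round(v,3) if not isinstance(v,str) else v for k,v in env.camera_info(n).items()})
a=cv2.imread('pics/top1.png');b=cv2.imread('pics/side1.png')
E
```

```text
{'clock': 0.1, 'joint_pos': array([ 1.15236415e+00,  3.00402897e-01,  1.52151697e+00,  2.90435367e-05,
        1.32069912e+00, -6.66271197e-02]), 'joint_vel': array([-1.27129267e-03, -3.62983649e-04, -1.99069499e-03,  3.07668625e-04,
        8.26249815e-05,  4.88241047e-04]), 'tau': array([ 1.11039622e-03, -5.32645833e+01, -3.53288198e+01,  7.09676463e-02,
        2.34395906e-02, -7.46729347e-05]), 'ee_pos': array([0.18944023, 0.51609559, 0.20495086]), 'orientation': array([-1.36898486e-04,  1.75000332e-01,  9.84568241e-01, -4.94771488e-04]), 'wrist_force': array([-0.36090696, -0.5446181 ,  0.76921292]), 'ft_torque': array([-0.03622143, -0.02095649, -0.01069529]), 'gripper_force': 0.0, 'gripper_width': 0.09403330668416107}
{'K': array([[566.604,   0.   , 314.959],
       [  0.   , 566.604, 239.164],
       [  0.   ,   0.   ,   1.   ]]), 'cam_to_world': array([[ 0.006,  0.992, -0.13 ,  0.41 ],
       [-1.   ,  0.007,  0.008,  0.003],
       [ 0.009,  0.13 ,  0.991,  1.244],
       [ 0.   ,  0.   ,  0.   ,  1.   ]])}
{'K': array([[512.776,   0.   , 321.299],
       [  0.   , 512.776, 232.829],
       [  0.   ,   0.   ,   1.   ]]), 'cam_to_world': array([[ 0.946,  0.185, -0.266,  0.225],
       [-0.324,  0.567, -0.758, -0.958],
       [ 0.011,  0.803,  0.596,  0.879],
       [ 0.   ,  0.   ,  0.   ,  1.   ]])}
```

View pics/top1.png

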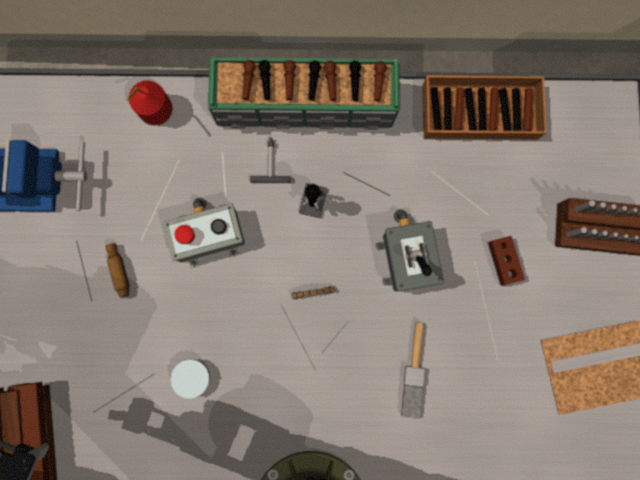

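View pics/side1.png

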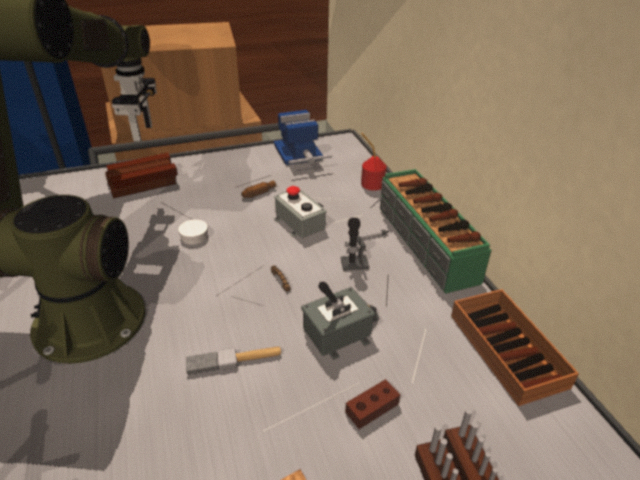

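The top view shows the switch box near (205,232), with the red button at (185,234). The isolator is near (414,256), its conduit at (402,217) on the far side and its black bat leaning toward the robot to (426,270). Next I measure these.

```bash
python3 - <<'E'
from h import *
def rep(n,W,m,zr):
    m=m&(W[...,2]>zr[0])&(W[...,2]<zr[1]); q=W[m]
    if len(q)<5: print(n,'few',len(q));return
    v,u=np.nonzero(m)
    print(n,len(q),'px',u.mean().round(1),v.mean().round(1),'med',np.median(q,0).round(4),'mean',q.mean(0).round(4),'min',q.min(0).round(3),'max',q.max(0).round(3))
    return q
for t,(bx,ix) in {'top1':((150,180,260,270),(370,200,460,310)),'side1':((260,170,340,245),(290,270,390,360))}.items():
    p,W=cloud(t); hsv=cv2.cvtColor(p,cv2.COLOR_RGB2HSV)
    def box(b):
        m=np.zeros(p.shape[:2],bool);m[b[1]:b[3],b[0]:b[2]]=1;return m
    red=(hsv[...,1]>150)&((hsv[...,0]<8)|(hsv[...,0]>172))
    rep(t+' red',W,red&box(bx),(.05,.13))
    B=box(ix); rep(t+' lever>.12',W,B,(.12,.3)); rep(t+' tip>.155',W,B,(.155,.3))
    for n,b,zr in(('box',bx,(.06,.072)),('iso',ix,(.068,.08))):
        q=rep(t+' '+n+' lid',W,box(b),zr)
        if q is not None:
            r=cv2.minAreaRect((q[:,:2]*1000).astype(np.float32));print(r)
    c=(hsv[...,0]>12)&(hsv[...,0]<28)&(hsv[...,1]>140)
    rep(t+' conduit',W,c&B,(.0,.1))
    # tall things
    m=(W[...,2]>.13)&(W[...,0]>.3)&(W[...,0]<.75)&(np.abs(W[...,1])<.15); rep(t+' peg',W,m,(.13,.2))
    if t=='top1':
        im=cv2.resize(p[190:310,360:480,::-1],None,fx=5,fy=5,interpolation=cv2.INTER_CUBIC);cv2.imwrite('pics/iso.png',im)
E
```

```text
top1 red 262 px 184.0 234.1 med [0.5683 0.261  0.0972] mean [0.5684 0.2611 0.0968] min [0.552 0.244 0.073] max [0.586 0.28  0.102]
top1 lever>.12 160 px 423.8 267.6 med [ 0.4971 -0.2155  0.1604] mean [ 0.4985 -0.2159  0.1546] min [ 0.482 -0.228  0.121] max [ 0.52  -0.208  0.171]
top1 tip>.155 102 px 425.7 270.3 med [ 0.4925 -0.2172  0.1655] mean [ 0.4924 -0.2176  0.1643] min [ 0.482 -0.228  0.155] max [ 0.505 -0.209  0.171]
top1 box lid 2348 px 202.9 232.2 med [0.5755 0.2275 0.0666] mean [0.5771 0.2284 0.0665] min [0.518 0.148 0.06 ] max [0.639 0.314 0.072]
((578.2487182617188, 230.9887237548828), (86.25875854492188, 151.76812744140625), 15.939793586730957)
top1 iso lid 2565 px 412.9 255.6 med [ 0.5326 -0.2078  0.0742] mean [ 0.5298 -0.21    0.0742] min [ 0.456 -0.273  0.068] max [ 0.603 -0.152  0.08 ]
((529.6582641601562, -212.30567932128906), (133.91497802734375, 100.84711456298828), 10.27643871307373)
top1 conduit 54 px 403.9 221.6 med [ 0.6063 -0.1973  0.0446] mean [ 0.6061 -0.1973  0.0443] min [ 0.598 -0.207  0.039] max [ 0.615 -0.188  0.05 ]
top1 peg 206 px 311.7 191.6 med [0.6
[... 479 characters left out ...]
0.48  -0.229  0.155] max [ 0.503 -0.214  0.171]
side1 box lid 711 px 300.3 205.5 med [0.5696 0.2155 0.0678] mean [0.5734 0.2162 0.0675] min [0.515 0.147 0.06 ] max [0.636 0.3   0.072]
((576.4556884765625, 232.01593017578125), (88.94646453857422, 156.43624877929688), 16.929439544677734)
side1 iso lid 1735 px 337.1 312.1 med [ 0.5175 -0.226   0.0749] mean [ 0.5243 -0.2202  0.0748] min [ 0.454 -0.272  0.068] max [ 0.6   -0.151  0.08 ]
((528.1405029296875, -210.6881103515625), (135.75494384765625, 105.11475372314453), 10.177101135253906)
side1 conduit few 0
side1 peg 122 px 354.0 222.2 med [ 0.6462 -0.0052  0.1422] mean [ 0.6468 -0.0041  0.1415] min [ 0.633 -0.015  0.131] max [0.665 0.014 0.151]
```

View pics/iso.png

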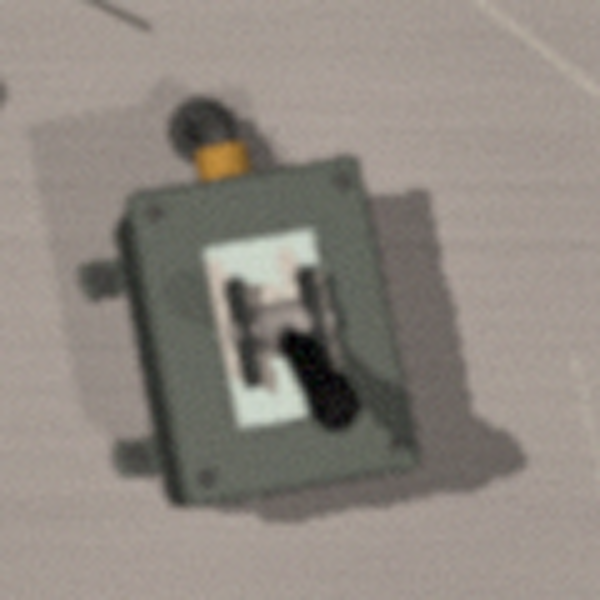

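The isolator centre is at (0.529, -0.2115) with a yaw of 10.3°. The lid is at 0.074 and the tip at 0.165, which match the given sizes. The button is at (0.568, 0.262), with its top at about 0.10. I'll go above the button with the fingers shut.

move_arm(targets=[[0.0315, -0.021, 0, 0, 0, 0.044, 0], [0.0315, -0.021, 0, 0, 0, 0.044, 0], [0.0315, -0.021, 0, 0, 0, 0.044, 0], [0.0315, -0.021, 0, 0, 0, 0.044, 0], [0.0315, -0.021, 0, 0, 0, 0.044, 0], [0.0315, -0.021, 0, 0, 0, 0.044, 0], [0.0315, -0.021, 0, 0, 0, 0.044, 0], [0.0315, -0.021, 0, 0, 0, 0.044, 0], [0.0315, -0.021, 0, 0, 0, 0.044, 0], [0.0315, -0.021, 0, 0, 0, 0.044, 0], [0.0315, -0.021, 0, 0, 0, 0.044, 0], [0.032, -0.023, 0, 0, 0, 0.046, 0]])

```text
clock: 1.3
ee_pos: [0.569, 0.2613, 0.2051]
orientation: [-0.0, -0.09, 0.996, -0.0]
wrist_force: [-0.2, 0.1, -0.4]
gripper_width: 0.0021
gripper_force: 0.0
```

move_arm(targets=[[0, 0, -0.03, 0, 0, 0, 0], [0, 0, -0.03, 0, 0, 0, 0], [0, 0, -0.02, 0, 0, 0, 0], [0, 0, -0.005, 0, 0, 0, 0], [0, 0, 0, 0, 0, 0, 0], [0, 0, 0, 0, 0, 0, 0]])

```text
clock: 1.9
ee_pos: [0.5685, 0.2626, 0.1217]
orientation: [0.001, -0.089, 0.996, 0.0]
wrist_force: [0.5, -0.2, 0.2]
gripper_width: 0.0003
gripper_force: 0.0
```

move_arm(targets=[[0, 0, -0.01, 0, 0, 0, 0], [0, 0, -0.007, 0, 0, 0, 0], [0, 0, -0.003, 0, 0, 0, 0], [0, 0, -0.003, 0, 0, 0, 0], [0, 0, -0.003, 0, 0, 0, 0], [0, 0, 0, 0, 0, 0, 0], [0, 0, 0, 0, 0, 0, 0]])

```text
clock: 2.6
ee_pos: [0.568, 0.2623, 0.0947]
orientation: [0.0, -0.089, 0.996, 0.0]
wrist_force: [-1.6, -0.7, 3.9]
gripper_width: 0.0003
gripper_force: 1.9
```

Contact is confirmed at 3.9 N. I'll go on until it bottoms out.

move_arm(targets=[[0, 0, -0.0015, 0, 0, 0, 0], [0, 0, -0.0015, 0, 0, 0, 0], [0, 0, 0, 0, 0, 0, 0], [0, 0, 0, 0, 0, 0, 0]])

```text
clock: 3.0
ee_pos: [0.5683, 0.2624, 0.0927]
orientation: [0.001, -0.089, 0.996, 0.0]
wrist_force: [-5.6, -3.0, 14.2]
gripper_width: 0.0004
gripper_force: 6.6
```

The button bottomed out at 14 N, above the 5 N it needs. I'll release straight up and check that it came back out.

move_arm(targets=[[0, 0, 0.005, 0, 0, 0, 0], [0, 0, 0.01, 0, 0, 0, 0], [0, 0, 0.03, 0, 0, 0, 0], [0, 0, 0.04, 0, 0, 0, 0], [0, 0, 0.03, 0, 0, 0, 0], [0, 0, 0, 0, 0, 0, 0]])

```text
clock: 3.6
ee_pos: [0.5694, 0.2629, 0.2114]
orientation: [0.004, -0.089, 0.996, 0.001]
wrist_force: [0.0, -0.3, 0.3]
gripper_width: 0.0004
gripper_force: 0.0
```

move_arm(targets=[[-0.011, -0.041, 0, 0, 0, 0, 0], [-0.011, -0.041, 0, 0, 0, 0, 0], [-0.011, -0.041, 0, 0, 0, 0, 0], [-0.011, -0.041, 0, 0, 0, 0, 0], [-0.011, -0.041, 0, 0, 0, 0, 0], [-0.011, -0.041, 0, 0, 0, 0, 0], [-0.011, -0.041, 0, 0, 0, 0, 0], [-0.011, -0.041, 0, 0, 0, 0, 0], [-0.011, -0.041, 0, 0, 0, 0, 0], [-0.011, -0.041, 0, 0, 0, 0, 0], [-0.011, -0.041, 0, 0, 0, 0, 0], [-0.011, -0.04, 0, 0, 0, 0, 0]])

```text
clock: 4.8
ee_pos: [0.4351, -0.2302, 0.2059]
orientation: [-0.0, -0.089, 0.996, 0.0]
wrist_force: [0.8, 0.2, 0.5]
gripper_width: 0.0005
gripper_force: 0.0
```

```bash
python3 - <<'E'
from h import *
grab('top','top2')
for t in('top1','top2'):
    p,W=cloud(t);q=W[228:241,178:191].reshape(-1,3);print(t,np.nanmedian(q,0).round(4),np.nanpercentile(q[:,2],90).round(4))
o=env.observe();print(o['clock'],o['ee_pos'],o['joint_pos'],o['orientation'])
E
```

```text
top1 [0.5684 0.261  0.0979] 0.1004
top2 [0.5682 0.2609 0.0977] 0.1007
4.85 [ 0.43381008 -0.23456022  0.20579359] [-5.69240423e-01  1.72963552e-01  1.67703500e+00 -1.35379993e-03
  1.29187550e+00 -2.31529613e+00] [-5.08771783e-04 -8.77032996e-02  9.96146419e-01 -4.29389333e-04]
```

The button has sprung back, with its height unchanged. Now I descend behind the lever.

move_arm(targets=[[0, 0, -0.03, 0, 0, 0, 0], [0, 0, -0.03, 0, 0, 0, 0], [0, 0, -0.01, 0, 0, 0, 0], [0, 0, 0, 0, 0, 0, 0], [0, 0, 0, 0, 0, 0, 0]])

```text
clock: 5.35
ee_pos: [0.4365, -0.2288, 0.1374]
orientation: [0.0, -0.089, 0.996, -0.0]
wrist_force: [-1.3, -0.2, -0.1]
gripper_width: 0.0006
gripper_force: 0.0
```

```bash
python3 - <<'E'
from h import *
o=env.observe();c=np.array([.529,-.2115]);a=np.deg2rad(10.3)
d=o['ee_pos'][:2]-c;print(o['ee_pos'],'local',d@[np.cos(a),np.sin(a)],d@[-np.sin(a),np.cos(a)],o['wrist_force'])
E
```

```text
[ 0.43647283 -0.2288206   0.13741863] local -0.09413305555027088 -0.0004974127740035611 [-1.31993902 -0.20029945 -0.11924885]
```

move_arm(targets=[[0.008, 0.0014, 0, 0, 0, 0, 0], [0.008, 0.0014, 0, 0, 0, 0, 0], [0.008, 0.0014, 0, 0, 0, 0, 0], [0.008, 0.0014, 0, 0, 0, 0, 0], [0.008, 0.0014, 0, 0, 0, 0, 0], [0.008, 0.0014, 0, 0, 0, 0, 0]])

```text
clock: 5.95
ee_pos: [0.4838, -0.2206, 0.1368]
orientation: [-0.001, -0.089, 0.996, -0.0]
wrist_force: [-10.5, -2.4, 9.2]
gripper_width: 0.0007
gripper_force: 5.7
```

move_arm(targets=[[0.008, 0.0014, 0, 0, 0, 0, 0], [0.008, 0.0014, 0, 0, 0, 0, 0], [0.008, 0.0014, 0, 0, 0, 0, 0], [0.008, 0.0014, 0, 0, 0, 0, 0], [0, 0, 0, 0, 0, 0, 0]])

```text
clock: 6.45
ee_pos: [0.5169, -0.2143, 0.1362]
orientation: [0.0, -0.089, 0.996, 0.0]
wrist_force: [0.0, -0.0, 0.2]
gripper_width: 0.0005
gripper_force: 0.0
```

The force is gone, so the lever has probably snapped over. I'll push a little further, then back off, rise and look.

move_arm(targets=[[0.006, 0.001, 0, 0, 0, 0, 0], [0, 0, 0, 0, 0, 0, 0], [-0.02, -0.0035, 0, 0, 0, 0, 0], [-0.03, -0.005, 0, 0, 0, 0, 0], [-0.03, -0.005, 0.02, 0, 0, 0, 0], [-0.02, -0.0035, 0.04, 0, 0, 0, 0], [-0.03, 0.02, 0.03, 0, 0, 0, 0], [-0.03, 0.03, 0.02, 0, 0, 0, 0], [0, 0, 0, 0, 0, 0, 0], [0, 0, 0, 0, 0, 0, 0]])

```text
clock: 7.45
ee_pos: [0.3621, -0.1807, 0.2471]
orientation: [0.001, -0.089, 0.996, -0.001]
wrist_force: [0.7, 0.2, -0.3]
gripper_width: -0.0001
gripper_force: 0.0
```

```bash
python3 - <<'E'
from h import *
grab('top','top3');grab('side','side3')
c=np.array([.529,-.2115]);a=np.deg2rad(10.3)
for t in('top3','side3'):
    p,W=cloud(t)
    d=W[...,:2]-c; lx=d@[np.cos(a),np.sin(a)]; ly=d@[-np.sin(a),np.cos(a)]
    m=(abs(lx)<.08)&(abs(ly)<.05)&(W[...,2]>.155)&(W[...,2]<.185)
    print(t,m.sum(),lx[m].mean(),ly[m].mean(),W[m][:,2].max())
p,W=cloud('top3');q=W[228:241,178:191].reshape(-1,3);print(np.nanmedian(q,0))
o=env.observe();print(o['clock'],o['ee_pos'],o['wrist_force'])
E
```

```text
top3 96 0.037407064557335196 0.000723391562823077 0.17031006389936287
side3 83 0.035091603268116646 -0.0029132379926237687 0.1730699742504066
[0.56830308 0.26050762 0.09821244]
7.55 [ 0.36228302 -0.18098893  0.24576417] [-0.22302714 -1.41981873 -0.37138657]
```

View pics/top3.png

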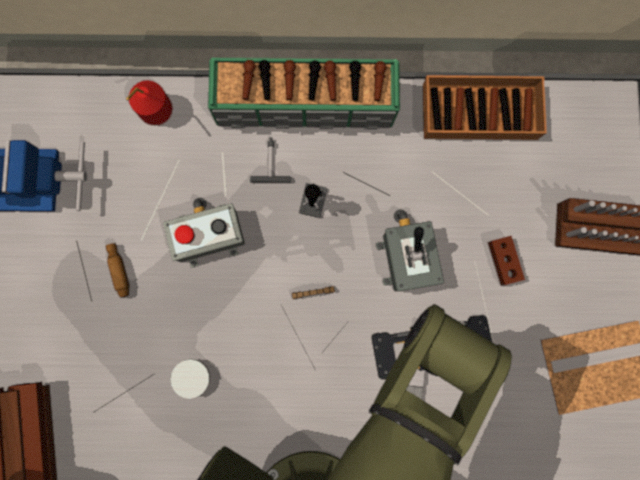

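The lever bat now leans to the conduit side, with its tip at (420,235) and +37 mm in local x. The button at (185,234) is out, and the bystanders are where they were.

```bash
python3 -c "
from station import env
print(env.close_job())"
```

```text
the job is handed in; nothing more can be done
None
```

The job is handed in: the stop button was pushed right in (14 N) and sprang back, then the isolator lever was thrown and snapped over to its +x side, with the peg, horn bridge, file handle and gauge block left where they were, at 7.6 s on the clock.

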